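Slide the work carrier round the loading track of an engraving machine and lock it

ROBOT

A 6-joint arm with a two-finger parallel gripper is mounted at the origin on the work surface. World frame = base frame: x ahead of the robot, y to its left, z up, the work surface at z = 0. Lengths are in mm, angles in degrees, forces in N, time in s.
With the tool pointing down it reaches from about 300 to 850 mm from the base axis. Payload 4.2 kg.
Tool frame: the origin (TCP) lies midway between the tips of the shut fingers; the grasp point (between the pads) lies pinch_z behind it (pinch_z is the distance from the TCP to the grasp point, in mm); z points along the fingers, y is the line along which they close (so a half turn about z gives the same grasp; the last joint's range is limited). The gripper opens to 91 mm and grips with 3 to 60 N. Pads are 32 mm wide; open, the fingers measure 118 mm over their backs; the gripper's body (76 mm by 178 mm) begins 60 mm behind the grasp point.
Start: joints at [72.365, 18.312, 89.639, -0, 72.044, -1.146], TCP at [163.212, 551.367, 213.976] pointing down, gripper open.
Joint ranges: [-177.97, 177.97], [-48.28, 115.42], [12.27, 149.76], [-77.06, 257.06], [2.81, 150.46], [-146.56, 146.56]. Speed limits (degrees/s): [147.25, 147.25, 180, 180, 180, 180].

INTERFACE

Orientations are given as [roll, pitch, yaw] about the fixed x, y, z axes, in that order (R = Rz(yaw) Ry(pitch) Rx(roll)).
In Python, from workcell import state, grab_frame, job_done, masks_of, landmark_of, pinch_z gives the robot as it stands. The module is installed in compiled form; this text tells all that it offers.
- The arm moves only by the tool move_arm, never from a script. Its argument "plan" is a list of rows, each an object of numbers: "x", "y", "z": the shift along the tool's x, y, z in mm; "rx", "ry", "rz": the turn, a rotation vector about the tool's x, y, z in rad. A call has 1 to 10 rows; each row shifts and turns the commanded pose from where the row before left it, along the tool's axes as they then stand; what a row does not reach is not made up. A row lasts 1/10 s, in which the tool goes at most 50 mm and 8.59 degrees, less where a joint would pass 70% of its speed; a pose out of reach is approached as far as the arm can. A call is refused whole if a number of a shift passes 50 or a number of a turn 0.15, either way. A call with a gripper value outside its range is refused whole. "grip" is the opening, from 0 (shut) to 1 (fully open), set as the call begins (left out, the last holds). The fingers move at their own pace and stop on an object; "squeeze" is the grip in N (left out, the last holds). Time passes only in rows, so rows that do not move let the fingers close. It gives the time, the measured TCP pose, the force, the opening and the grip force at its end, in the units of the state.
- state(): the state, without advancing time (a new reading comes with each control period).
- grab_frame(name): name is "side" or "top" or "wrist"; returns a dict with "img" (400x640x3 uint8, red, green, blue), "z_map" (400x640 float32, mm along the optical axis (not along the pixel's ray), 0 where there is no reading), "fx", "fy", "cx", "cy" (pixels), "rvec" (rotation vector, rad) and "tvec" (3), from world to camera coordinates, as OpenCV has them. Camera axes: x right, y down, z forward; pixel columns grow to the right and rows downward; lengths in mm; the calibration is good to about 2 mm. A picture is of the moment at which its call begins.
- job_done(): hands the job in; it is judged then, once.
Trained networks look in the newest picture that a camera, given by its name, has taken for a name from the list of things; names that differ only in an ending like _2 or _b are one class to them, and where a whole thing is asked for, a point or a joint stands for the part that bears it (a point fixed in the world has none). Each returns a list of dicts, best first, with "p" (0 to 1); they miss things now and then, are a little off and sometimes report something else, mostly with a low value. They report only what shows in the picture. A call takes as long as a camera call.
- masks_of(camera, label): "pixels" (400x640 bool, what is visible of it) and "box" ([centre column, centre row, width, height] in pixels, round what is visible of it).
- landmark_of(camera, label): "point" ([column, row] in pixels: a listed point, or the origin of a listed thing).
The state is a dict: "time_s": time; "qpos": joint angles; "qvel": joint speeds; "effort": joint torques, N m; "ee_pos": TCP position; "ee_rot": TCP orientation; "force": force on the tool from outside, world axes, zero at the start; "torque": the same for the moment, N m; "gripper_width": finger opening in mm; "gripper_force": force on a finger pad.
Only numpy, scipy, OpenCV 4.12 (cv2) and the standard library are available. Lean on these libraries where they do the work, as an engineer would, in place of code of your own. Each camera call takes 0.05 s, during which the arm holds its last target. There are 200 camera calls.

TASK

Push the blue work carrier from behind along its track and round the corner until it is fully home against the stop in front of the engraving machine, then slide the red-knobbed bolt fully across behind it so that it is locked in. Go gently: do not grip the carrier, and never press on it with more than 25 N, or the guide bends. Keep the carrier down in its track and leave the other tools on the bench where they are.

Things in the scene. Friction and masses are not known exactly. Their poses are not given: they have to be found in the camera images.
- bed: Grey bed plate (262 x 234 x 12 mm) of a green bench engraving machine, carrying the track. Origin on the table under the centre of the track's bend, z up. In its frame (mm) the centre line runs along +x at y = -75 from x = -125 (open end) to 0, bends left on radius 75 about the origin to (75, 0), then runs along +y at x = 75. Machine: beyond y = 115, head parked back at y > 150.
- bend (a point): Point on the bed's surface (12 mm up) at the middle of the bend's centre line. The channel is 44 mm wide all along, between steel rails 8 mm thick whose lips reach 5 mm inwards over the carrier's foot; lip tops lie 24.5 mm above the table.
- home_nominal (a point): Point on the bed's surface at bed (75, 55) mm: the carrier's origin at home with the stop at its middle setting. The dark stop bridge across the track (top 53 mm above the table, met by the carrier's nose) and the bolt on it are one unit, clamped by hand for the job up to 10 mm nearer or farther along the bed's y. No reading tells its setting: true home must be felt.
- roller (a point): Brass spring-loaded roller, 14 mm across, 26 to 40 mm above the table, on the inner side of the last straight, at bed y = 54 mm. It gives way up to 8 mm and presses the carrier sideways on the outer rail with about 5 N, so the carrier drags there and stays where it is left. Pushing takes about 1 to 3 N in the track, 3 to 8 N past the roller, then rises sharply at the stop.
- carrier: Loose carrier, 0.3 to 0.65 kg. Steel foot 48 long x 40 wide x 8 mm, bevelled corners, under the rail lips (play 2 mm each side, 1.5 mm up). Blue block on it 28 wide x 40 long, top 34 mm above the underside: flat tail 20 mm behind the origin (push there), half-round nose 20 mm ahead; copper disc on top. Origin: centre of underside; x: nose direction, at first along bed +x.
- bolt (a joint): Flat cross bolt, 8 mm wide, sliding along bed -x; 0 to 0.006 m as found (open), 0.036 = fully across. Its line is 26 mm behind the origin of a carrier that is home (2 mm spare behind the tail); on one not home it strikes the block's side. Red upright knob, 12 mm across, 34 to 56 mm above the table, at bed x = 133 mm minus the value; bolt top and guide top 35 mm. Moves with 1.5 N.
- bench_block: Bystander: dark steel block 60 x 60 x 22 mm lying on the bed inside the bend; origin at the centre of its underside.
- punch_box: Bystander: clear plastic box 140 x 85 x 40 mm with steel punches, on the table; origin at the centre of its underside.
- hammer: Bystander: hammer 220 mm long lying on the table; origin under its middle.

How it is judged (in metres and radians):
On the way, in this order (a step that is already met when the one before it is completed fails the run):
1. the carrier is round the corner, in the last straight, with the bolt still open (y of carrier in the frame of bed above 0.012 m and x of carrier in the frame of bed above 0.065 m and value of joint bolt below 0.012 m).
2. the bolt is fully across behind the carrier, which is home at the stop (the bolt passes only within 2 mm of home) (value of joint bolt above 0.033 m and y of carrier in the frame of bed above 0.041 m), for 0.2 s.
At the end, for the whole second after the job is handed in: The carrier rests in its track locked between stop and bolt (within 2 mm of home, within 0.1 rad of the track's line), and the bolt is across to within 3 mm of its end (all of step 2 and z of carrier in the frame of bed below 0.016 m and angle between the x axis of carrier and the y axis of bed, either way round below 0.1 rad and linear speed of carrier below 0.01 m/s); the robot touches nothing.
It fails at once if the carrier is pressed or gripped with more than 25 N (contact force between any of the fingers, the arm and carrier above 25 N).
It fails at once if the carrier is lifted or tipped out of its track (z of carrier in the frame of bed above 0.018 m or angle between carrier's own z axis and vertical above 0.2 rad).
It fails at once if the bench block, the punch box or the hammer is moved by more than 15 mm (distance of any of bench_block, punch_box, hammer from where it was at the start of the episode above 0.015 m).
It also fails if it takes over 59 s, if anything falls off the work surface, if the arm or the gripper's body presses on something with over 40 N, if the wrist force passes 120 N, or if a joint passes its speed limit or range.

## Working session

There is one attempt and no reset: what is moved stays moved. The work goes in short steps, Python scripts to look and compute and a tool call to move; the robot and the scene stay as the last step left them, time stands still between calls to the robot, and variables do not carry over. Pictures are saved under pics/ and viewed, at most 14 in all, crops included, and the job is handed in when it is done.

Besides the shell and the picture viewer there is one more tool, called as name(argument=value, ...), one argument or row to a line, values as JSON. move_arm: Moves the arm, as the interface text tells. Its arguments: {"type":"object","properties":{"plan":{"type":"array","items":{"type":"object","properties":{"x":{"type":"number"},"y":{"type":"number"},"z":{"type":"number"},"rx":{"type":"number"},"ry":{"type":"number"},"rz":{"type":"number"}}}},"grip":{"type":"number"},"squeeze":{"type":"number"}},"required":["plan"]}

```bash
mkdir -p pics
cat > h.py <<'E'
import numpy as np, cv2
from workcell import *
def cam(f):
    R=cv2.Rodrigues(np.array(f["rvec"],float))[0]; t=np.array(f["tvec"],float).ravel(); return R,t
def ray_z(f,uv,z):
    R,t=cam(f); d=R.T@np.array([(uv[0]-f["cx"])/f["fx"],(uv[1]-f["cy"])/f["fy"],1]); c=-R.T@t
    return c+d*(z-c[2])/d[2]
def cloud(f):
    R,t=cam(f); z=f["z_map"]; v,u=np.mgrid[:400,:640]
    P=np.stack([(u-f["cx"])/f["fx"]*z,(v-f["cy"])/f["fy"]*z,z],-1)
    return (P-t)@R
E
python3 - <<'E'
from h import *
np.set_printoptions(precision=1,suppress=True)
s=state(); print(s["time_s"],s["ee_pos"],s["ee_rot"],s["force"],s["gripper_width"],pinch_z if not callable(pinch_z) else pinch_z())
for c in ["top","side"]:
    f=grab_frame(c); cv2.imwrite(f"pics/{c}0.png",f["img"][:,:,::-1]); P=cloud(f)
    print(c,cam(f)[0].T@-cam(f)[1])
    for n in ["bed","bend","home_nominal","roller","carrier","bolt","bench_block","punch_box","hammer"]:
        z={"bed":0,"bend":12,"home_nominal":12,"roller":33,"carrier":12,"bolt":30}.get(n,0)
        for l in landmark_of(c,n)[:2]: print(n,round(l["p"],2),np.array(l["point"]),ray_z(f,l["point"],z))
        for m in masks_of(c,n)[:1]:
            q=P[m["pixels"]&(f["z_map"]>0)]; print("  mask",round(m["p"],2),np.array(m["box"]),np.median(q,0) if len(q) else 0)
E
```

```text
0.0 [163.1 550.9 213.1] [-179.9   -0.   163.5] [-0.1  0.5 -0.9] 91.27706416926284 18.8
top [484.  -89.2 792.4]
bed 0.97 [295.3 203.3] [572.  -61.5   0. ]
  mask 0.9 [187.4 172.8 347.  207.5] [627.6 100.1  69.5]
bend 0.98 [321.4 180.4] [ 613.1 -111.9   12. ]
  mask 0.75 [186.5 176.1 345.6 204.4] [627.5  99.7  69.4]
home_nominal 0.64 [266.  164.4] [646.1  -7.6  12. ]
home_nominal 0.19 [264.7 243.7] [496.8  -4.   12. ]
  mask 0.57 [475.2 220.4  48.9 122.2] [ 564.7 -382.7   23.8]
roller 0.4 [263.2 171.8] [628.   -4.5  33. ]
  mask 0.39 [265.4 173.2   7.7  16.7] [626.3  -6.   38.3]
carrier 0.67 [327.7 234.4] [ 511.3 -121.    12. ]Traceback (most recent call last):
  File "<stdin>", line 9, in <module>
ValueError: it knows: bed, bench_block, bend, carrier, hammer, home_nominal, punch_box, roller
```

View pics/top0.png

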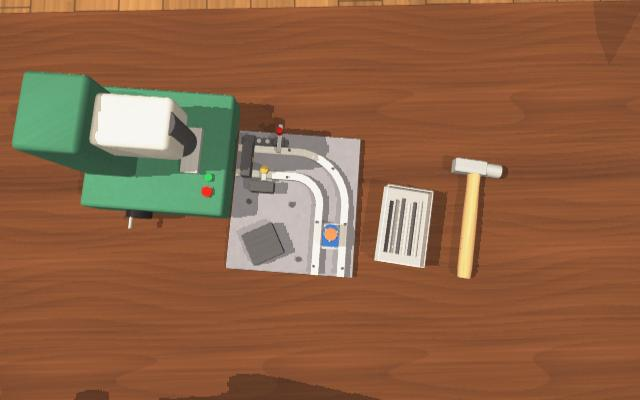

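The top view shows the bed at cols 227–360, rows 130–277. The carrier is at about (331,235), the red knob at (280,129), the roller at (264,171) and the bench block at (263,243). Next I fit the bed pose to the rail depth.

```bash
cat >> h.py <<'E'
def bedxy(P,p):
    a=p[2]; d=P[:,:2]-np.array(p[:2]); c,s=np.cos(a),np.sin(a)
    return np.stack([d[:,0]*c+d[:,1]*s,-d[:,0]*s+d[:,1]*c],1)
def toworld(q,p):
    c,s=np.cos(p[2]),np.sin(p[2]); return np.array([p[0]+c*q[0]-s*q[1],p[1]+s*q[0]+c*q[1]])
def cdist(q):
    x,y=q.T
    return np.where((x>0)&(y<0),np.hypot(x,y)-75,np.where(x<=0,np.where(-y>x,-y-75,x-75),x-75))
E
python3 - <<'E'
from h import *
from scipy.optimize import least_squares
np.set_printoptions(precision=1,suppress=True)
for c in ["top","side"]:
    f=grab_frame(c); cv2.imwrite(f"pics/{c}0.png",f["img"][:,:,::-1]); P=cloud(f)
    z=P[...,2]; near=(np.abs(P[...,0]-572)<160)&(np.abs(P[...,1]+62)<130)
    for n in ["bed","bend","home_nominal","roller","carrier"]:
        zz={"bed":0,"bend":12,"home_nominal":12,"roller":33,"carrier":12}[n]
        for l in landmark_of(c,n)[:1]: print(c,n,round(l["p"],2),np.array(l["point"]),ray_z(f,l["point"],zz))
    plate=P[near&(z>8)&(z<16)]; print("plate z",np.median(plate,0),len(plate))
    rail=P[near&(z>21.5)&(z<27.5)]
    best=None
    for a0 in (-.12,-.06,0,.06):
        def r(p):
            q=bedxy(rail,p); d=np.maximum(np.abs(np.abs(cdist(q))-23.5)-5,0); d=np.minimum(d,30); return d
        s=least_squares(r,[572,-62,a0],loss="soft_l1",f_scale=2,x_scale=[5,5,.05],diff_step=1e-4)
        if best is None or s.cost<best.cost: best=s
    p=best.x; print(c,"bed fit",p[:2],np.degrees(p[2]),best.cost,len(rail))
    i=f["img"].astype(int); R,G,B=i[...,0],i[...,1],i[...,2]
    for nm,m in [("red",(R>140)&(G<60)&(B<60)),("blue",(B>140)&(R<100)),("copper",(R>190)&(G>90)&(G<170)&(B<130))]:
        m=m&near&(z>25)
        if m.sum():
            v,u=np.nonzero(m);q=P[m]; print(nm,m.sum(),u.mean(),v.mean(),np.median(q,0),q.min(0),q.max(0),"bed",np.median(bedxy(q,p),0))
E
```

```text
top bed 0.94 [292.6 205.8] [567.3 -56.3   0. ]
top home_nominal 0.76 [265.  165.7] [643.6  -5.7  12. ]
top roller 0.49 [267.5 168.3] [634.4 -12.5  33. ]
top carrier 0.82 [328.5 235.5] [ 509.2 -122.4   12. ]
plate z [568.6 -63.6  12. ] 11871
top bed fit [569.7 -54.9] -6.464012049267029 6222.922121520662 2673
red 28 278.67857142857144 129.67857142857142 [699.9 -36.2  56.2] [695.6 -39.9  53.8] [705.7 -30.8  58.8] bed [127.4  33.7]
blue 150 329.3066666666667 237.92 [ 498.6 -121.5   46. ] [ 489.3 -137.9   26.9] [ 526.7 -109.1   48.9] bed [-62.5 -73.7]
copper 137 311.75912408759126 210.53284671532847 [ 510.7 -123.4   48.2] [ 484.  -134.6   38.6] [637.5  -1.3 792.4] bed [-50.6 -74.3]
side bed 0.76 [285.4 213.4] [562.6 -46.    0. ]
side bend 0.6 [328.8 222.4] [ 618.2 -111.2   12. ]
side home_nominal 0.83 [318.1 181.7] [651.1  -0.1  12. ]
side roller 0.67 [311.4 176. ] [635.1  -2.7  33. ]
side carrier 0.72 [273.7 246.6] [ 510.2 -124.4   12. ]
plate z [570.6 -81.9  13. ] 8464
side bed fit [567.5 -53.4] -5.373624554379449 16571.43212233143 2524
red 26 349.84615384615387 170.34615384615384 [697.7 -39.   50.5] [693.9 -41.1  43. ] [702.6 -32.4  58.7] bed [128.3  27. ]
blue 78 270.02564102564105 239.92307692307693 [ 502.2 -135.9   44.4] [ 486.6 -138.    26.1] [ 522.6 -123.6   48.1] bed [-57.3 -88.2]
copper 7 310.14285714285717 175.57142857142858 [633.4  -9.   38.8] [625.1 -13.   27.5] [635.8  18.9  41.9] bed [61.2 50.3]
```

View pics/side0.png

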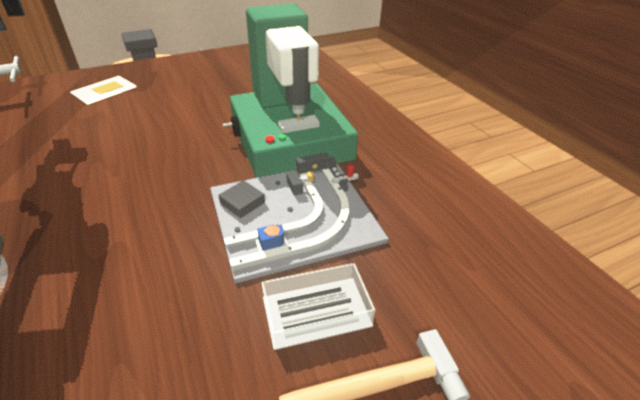

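Bed is at roughly (569,-55), yaw about -6°. The carrier is at bed (-50,-75). The side view agrees: carrier at (271,237), knob at (350,170). I'll travel to behind the carrier with the fingers shut.

move_arm(
  plan=[
    {"x": -27,"y": -31},
    {"x": -27,"y": -31},
    {"x": -27,"y": -31},
    {"x": -27,"y": -31},
    {"x": -27,"y": -31},
    {"x": -27,"y": -31},
    {"x": -27,"y": -31},
    {"x": -27,"y": -31},
    {"x": -27,"y": -31},
  ],
  grip=0,
)

```text
schema error: expected keys x, y, z, rx, ry, rz
```

move_arm(
  plan=[
    {"x": -27,"y": -31},
    {"x": -27,"y": -31},
    {"x": -27,"y": -31},
    {"x": -27,"y": -31},
    {"x": -27,"y": -31},
    {"x": -27,"y": -31},
    {"x": -27,"y": -31},
    {"x": -27,"y": -31},
    {"x": -27,"y": -31},
  ],
)

```text
schema error: expected keys x, y, z, rx, ry, rz
```

move_arm(
  plan=[
    {"rz": 0.148},
    {"rz": 0.148},
    {"rz": 0.148},
    {"rz": 0.148},
    {"rz": 0.148},
    {"rz": 0.148},
    {"rz": 0.148},
    {"rz": 0.148},
    {"rz": 0.148},
    {"rz": 0.148},
  ],
)

```text
schema error: expected keys x, y, z, rx, ry, rz
```

move_arm(
  plan=[
    {"rz": 0.148},
    {"rz": 0.148},
    {"rz": 0.148},
    {"rz": 0.148},
    {"rz": 0.148},
    {"rz": 0.148},
    {"rz": 0.148},
    {"rz": 0.148},
    {"rz": 0.148},
    {"rz": 0.148},
  ],
)

```text
schema error: expected keys x, y, z, rx, ry, rz
```

All six keys are required in every row.

move_arm(
  plan=[
    {"x": -27,"y": -31,"z": 0,"rx": 0,"ry": 0,"rz": 0},
    {"x": -27,"y": -31,"z": 0,"rx": 0,"ry": 0,"rz": 0},
    {"x": -27,"y": -31,"z": 0,"rx": 0,"ry": 0,"rz": 0},
    {"x": -27,"y": -31,"z": 0,"rx": 0,"ry": 0,"rz": 0},
    {"x": -27,"y": -31,"z": 0,"rx": 0,"ry": 0,"rz": 0},
    {"x": -27,"y": -31,"z": 0,"rx": 0,"ry": 0,"rz": 0},
    {"x": -27,"y": -31,"z": 0,"rx": 0,"ry": 0,"rz": 0},
    {"x": -27,"y": -31,"z": 0,"rx": 0,"ry": 0,"rz": 0},
    {"x": -27,"y": -31,"z": 0,"rx": 0,"ry": 0,"rz": 0},
  ],
  grip=0,
)

```text
time_s: 2.05
ee_pos: [317.4, 213.4, 214.2]
ee_rot: [180.0, 0.0, 163.5]
force: [0.4, 0.7, -0.4]
gripper_width: 21.9
gripper_force: 0.0
```

move_arm(
  plan=[
    {"x": -27,"y": -31,"z": 0,"rx": 0,"ry": 0,"rz": 0},
    {"x": -27,"y": -31,"z": 0,"rx": 0,"ry": 0,"rz": 0},
    {"x": -27,"y": -31,"z": 0,"rx": 0,"ry": 0,"rz": 0},
    {"x": -27,"y": -31,"z": 0,"rx": 0,"ry": 0,"rz": 0},
    {"x": -27,"y": -31,"z": 0,"rx": 0,"ry": 0,"rz": 0},
    {"x": -27,"y": -31,"z": 0,"rx": 0,"ry": 0,"rz": 0},
    {"x": -27,"y": -31,"z": 0,"rx": 0,"ry": 0,"rz": 0},
    {"x": -27,"y": -31,"z": 0,"rx": 0,"ry": 0,"rz": 0},
    {"x": -27,"y": -31,"z": 0,"rx": 0,"ry": 0,"rz": 0},
  ],
)

```text
time_s: 2.95
ee_pos: [471.3, -123.4, 214.1]
ee_rot: [180.0, 0.0, 163.5]
force: [0.3, 0.4, -0.4]
gripper_width: 0.6
gripper_force: 0.0
```

move_arm(
  plan=[
    {"x": 0,"y": 0,"z": 0,"rx": 0,"ry": 0,"rz": 0.148},
    {"x": 0,"y": 0,"z": 0,"rx": 0,"ry": 0,"rz": 0.148},
    {"x": 0,"y": 0,"z": 0,"rx": 0,"ry": 0,"rz": 0.148},
    {"x": 0,"y": 0,"z": 0,"rx": 0,"ry": 0,"rz": 0.148},
    {"x": 0,"y": 0,"z": 0,"rx": 0,"ry": 0,"rz": 0.148},
    {"x": 0,"y": 0,"z": 0,"rx": 0,"ry": 0,"rz": 0.148},
    {"x": 0,"y": 0,"z": 0,"rx": 0,"ry": 0,"rz": 0.148},
    {"x": 0,"y": 0,"z": 0,"rx": 0,"ry": 0,"rz": 0.148},
    {"x": 0,"y": 0,"z": 0,"rx": 0,"ry": 0,"rz": 0.148},
    {"x": 0,"y": 0,"z": 0,"rx": 0,"ry": 0,"rz": 0.148},
  ],
)

```text
time_s: 3.95
ee_pos: [470.8, -121.6, 214.0]
ee_rot: [180.0, -0.0, 78.4]
force: [-0.7, -0.7, 0.2]
gripper_width: 0.8
gripper_force: 0.0
```

move_arm(
  plan=[
    {"x": 0,"y": 0,"z": 0,"rx": 0,"ry": 0,"rz": 0.148},
    {"x": 0,"y": 0,"z": 0,"rx": 0,"ry": 0,"rz": 0.148},
    {"x": 0,"y": 0,"z": 0,"rx": 0,"ry": 0,"rz": 0.148},
    {"x": 0,"y": 0,"z": 0,"rx": 0,"ry": 0,"rz": 0.148},
    {"x": 0,"y": 0,"z": 0,"rx": 0,"ry": 0,"rz": 0.148},
    {"x": 0,"y": 0,"z": 0,"rx": 0,"ry": 0,"rz": 0.148},
    {"x": 0,"y": 0,"z": 0,"rx": 0,"ry": 0,"rz": 0.148},
    {"x": 0,"y": 0,"z": 0,"rx": 0,"ry": 0,"rz": 0.148},
    {"x": 0,"y": 0,"z": 0,"rx": 0,"ry": 0,"rz": 0.148},
    {"x": 0,"y": 0,"z": 0,"rx": 0,"ry": 0,"rz": 0.148},
  ],
)

```text
time_s: 4.95
ee_pos: [470.9, -121.6, 214.0]
ee_rot: [-180.0, -0.0, -6.4]
force: [-0.6, 0.4, 0.1]
gripper_width: 0.5
gripper_force: 0.0
```

```bash
cat > fit.py <<'E'
from h import *
from scipy.optimize import least_squares
np.set_printoptions(precision=1,suppress=True)
def fit(f,p0):
    P=cloud(f); z=P[...,2]
    near=(np.abs(P[...,0]-572)<160)&(np.abs(P[...,1]+62)<130)&(f["z_map"]>0)
    i=f["img"].astype(int); R,G,B=i[...,0],i[...,1],i[...,2]
    rail=P[near&(z>22)&(z<27)&(abs(R-B)<40)]
    rail=rail[np.abs(np.abs(cdist(bedxy(rail,p0)))-23.5)<11]
    def r(p):
        d=np.abs(np.abs(cdist(bedxy(rail,p)))-23.5); return np.maximum(d-6,0)+.02*d
    s=least_squares(r,p0,loss="soft_l1",f_scale=1,x_scale=[5,5,.05],diff_step=1e-4); p=s.x
    print("bed",p[:2],np.degrees(p[2]),s.cost,len(rail))
    for nm,m in [("red",(R>120)&(G<60)&(B<60)),("blue",(B>120)&(R<100)),("copper",(R>190)&(G>90)&(G<170)&(B<130))]:
        m=m&near&(z>25)&(z<70)
        if m.sum():
            v,u=np.nonzero(m);q=P[m]; b=bedxy(q,p); print(nm,m.sum(),u.mean(),v.mean(),np.median(q,0),"bed med",np.median(b,0),b.min(0),b.max(0))
    return p
E
python3 - <<'E'
from fit import *
f=grab_frame("top");p=fit(f,[569,-55,-.11])
f=grab_frame("wrist"); cv2.imwrite("pics/wrist0.png",f["img"][:,:,::-1])
print(cam(f)[0].T@-cam(f)[1]); p=fit(f,[569,-55,-.11])
for n in ["bed","bend","home_nominal","roller","carrier"]:
    zz={"bed":0,"bend":12,"home_nominal":12,"roller":33,"carrier":12}[n]
    for l in landmark_of("wrist",n)[:1]: w=ray_z(f,l["point"],zz);print(n,round(l["p"],2),np.array(l["point"]),w,bedxy(w[None],p))
E
```

```text
bed [568.8 -54.3] -6.470788900955833 196.81639009532603 1169
red 39 279.20512820512823 130.43589743589743 [699.7 -36.3  55.8] bed med [127.9  32.4] [123.2  27.7] [134.7  38.3]
copper 7 262.57142857142856 169.0 [633.4  -3.3  38.7] bed med [58.3 58. ] [52.  48.6] [59.4 61.7]
[ 551.7 -130.5  385.1]
bed [568.7 -53.8] -5.738492828539472 159.2631471347774 7064
blue 609 315.85714285714283 141.76847290640393 [ 500.2 -124.    46.4] bed med [-61.1 -76. ] [-72.5 -88.9] [-32.7 -61.6]
copper 76 243.35526315789474 72.86842105263158 [ 522.  -113.4   45. ] bed med [-39.5 -65.1] [-61.6 -86. ] [64.8 60.5]
bed 0.85 [242.2  83.2] [567.8 -54.9   0. ] [[-0.8 -1.2]]
bend 0.94 [290.8  20.5] [ 617.5 -112.6   12. ] [[ 54.5 -53.7]]
roller 0.7 [166.3  14.5] [631.4  -4.8  33. ] [[57.5 54.9]]
carrier 0.73 [316.6 133.7] [ 509.7 -124.4   12. ] [[-51.6 -76.2]]
```

View pics/wrist0.png

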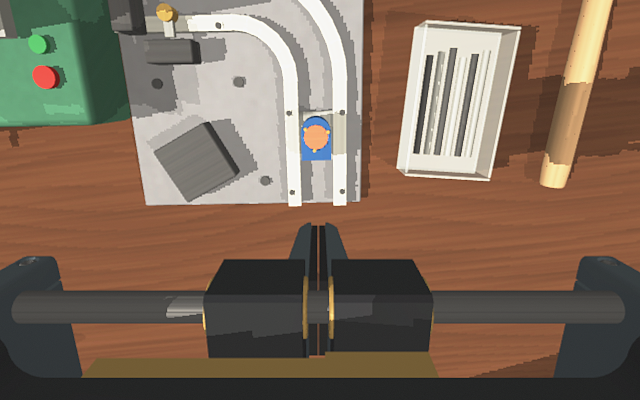

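The wrist view shows the carrier at (316,138), tail towards the shut fingers, with the roller at (166,14). Three views agree on the bed: about (568.5,-54), yaw -6.0°. I back off 12 mm and lower behind the tail.

move_arm(
  plan=[
    {"x": -12,"y": -2.4,"z": 20,"rx": 0,"ry": 0,"rz": 0},
    {"x": 0,"y": 0,"z": 40,"rx": 0,"ry": 0,"rz": 0},
    {"x": 0,"y": 0,"z": 40,"rx": 0,"ry": 0,"rz": 0},
    {"x": 0,"y": 0,"z": 40,"rx": 0,"ry": 0,"rz": 0},
    {"x": 0,"y": 0,"z": 30,"rx": 0,"ry": 0,"rz": 0},
    {"x": 0,"y": 0,"z": 15,"rx": 0,"ry": 0,"rz": 0},
    {"x": 0,"y": 0,"z": 0,"rx": 0,"ry": 0,"rz": 0},
  ],
)

```text
time_s: 6.0
ee_pos: [457.5, -117.5, 26.9]
ee_rot: [-179.9, 0.3, -6.0]
force: [0.4, -0.3, 0.2]
gripper_width: 0.5
gripper_force: 0.0
```

move_arm(
  plan=[
    {"x": 3,"y": 0,"z": 0,"rx": 0,"ry": 0,"rz": 0},
    {"x": 3,"y": 0,"z": 0,"rx": 0,"ry": 0,"rz": 0},
    {"x": 3,"y": 0,"z": 0,"rx": 0,"ry": 0,"rz": 0},
    {"x": 3,"y": 0,"z": 0,"rx": 0,"ry": 0,"rz": 0},
    {"x": 3,"y": 0,"z": 0,"rx": 0,"ry": 0,"rz": 0},
    {"x": 3,"y": 0,"z": 0,"rx": 0,"ry": 0,"rz": 0},
    {"x": 3,"y": 0,"z": 0,"rx": 0,"ry": 0,"rz": 0},
    {"x": 3,"y": 0,"z": 0,"rx": 0,"ry": 0,"rz": 0},
  ],
)

```text
time_s: 6.8
ee_pos: [483.0, -120.4, 28.9]
ee_rot: [-180.0, 0.0, -6.1]
force: [-2.7, 1.0, 1.7]
gripper_width: 0.4
gripper_force: 1.2
```

Run:
```python
from fit import *
f=grab_frame("wrist"); cv2.imwrite("pics/wrist1.png",f["img"][:,:,::-1]); p=fit(f,[568.5,-54,-.105])
f=grab_frame("side"); cv2.imwrite("pics/side1.png",f["img"][150:300,180:420,::-1].repeat(3,0).repeat(3,1))
```

```text
bed [569.  -53.8] -5.7481698612170975 188.74271970819953 14795
blue 434 313.5668202764977 156.18433179723502 [ 537.2 -123.9   46.3] bed med [-24.5 -72.8] [-29.5 -84.2] [-21.4 -63. ]
```

View pics/wrist1.png

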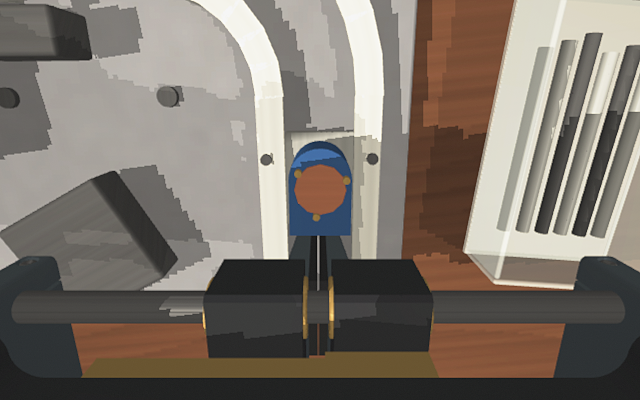

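The wrist view shows the fingers seated squarely on the carrier's tail at (320,235), with 3 N contact. Now I push along the straight.

move_arm(
  plan=[
    {"x": 4,"y": 0,"z": 0,"rx": 0,"ry": 0,"rz": 0},
    {"x": 4,"y": 0,"z": 0,"rx": 0,"ry": 0,"rz": 0},
    {"x": 4,"y": 0,"z": 0,"rx": 0,"ry": 0,"rz": 0},
    {"x": 4,"y": 0,"z": 0,"rx": 0,"ry": 0,"rz": 0},
    {"x": 4,"y": 0,"z": 0,"rx": 0,"ry": 0,"rz": 0},
    {"x": 4,"y": 0,"z": 0,"rx": 0,"ry": 0,"rz": 0},
    {"x": 4,"y": 0,"z": 0,"rx": 0,"ry": 0,"rz": 0},
    {"x": 4,"y": 0,"z": 0,"rx": 0,"ry": 0,"rz": 0},
    {"x": 4,"y": 0,"z": 0,"rx": 0,"ry": 0,"rz": 0},
    {"x": 4,"y": 0,"z": 0,"rx": 0,"ry": 0,"rz": 0},
  ],
)

```text
time_s: 7.9
ee_pos: [523.1, -124.8, 28.9]
ee_rot: [-180.0, 0.0, -6.1]
force: [-1.0, 0.4, -1.1]
gripper_width: 0.6
gripper_force: 0.8
```

move_arm(
  plan=[
    {"x": 2.7,"y": 1.24,"z": 0,"rx": 0,"ry": 0,"rz": -0.0357},
    {"x": 2.7,"y": 1.24,"z": 0,"rx": 0,"ry": 0,"rz": -0.0357},
    {"x": 2.7,"y": 1.24,"z": 0,"rx": 0,"ry": 0,"rz": -0.0357},
    {"x": 2.7,"y": 1.24,"z": 0,"rx": 0,"ry": 0,"rz": -0.0357},
  ],
)

```text
time_s: 8.3
ee_pos: [533.6, -130.4, 29.0]
ee_rot: [180.0, -0.0, 2.2]
force: [-1.9, 0.1, -0.7]
gripper_width: 0.5
gripper_force: 0.9
```

Run:
```python
from fit import *
p=[568.7,-53.9,-.103]; s=state(); print(bedxy(np.array([s["ee_pos"]]),p),s["ee_rot"][2]+5.9,s["force"])
f=grab_frame("wrist"); cv2.imwrite("pics/wrist2.png",f["img"][:,:,::-1]); p=fit(f,p)
```

```text
[[-27.  -79.7]] 8.082682208398008 [-1.9  0.1 -0.7]
bed [569.1 -53.9] -5.51018520673625 231.77816213326653 18228
blue 1049 317.65967588179217 164.08770257387988 [ 585.4 -127.5   46.4] bed med [ 23.4 -71.5] [  4.7 -88. ] [ 29.3 -60.2]
copper 997 307.10330992978936 173.24172517552657 [ 578.4 -127.9   48.3] bed med [ 16.6 -72.7] [  9.5 -86.3] [60.1 60. ]
```

View pics/wrist2.png

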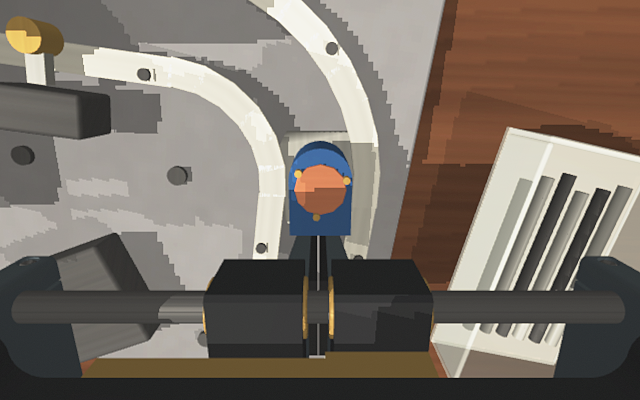

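The carrier sits square on the finger at (320,235) and is entering the bend, so I continue round.

move_arm(
  plan=[
    {"x": 2.7,"y": 1.24,"z": 0,"rx": 0,"ry": 0,"rz": -0.0357},
    {"x": 2.7,"y": 1.24,"z": 0,"rx": 0,"ry": 0,"rz": -0.0357},
    {"x": 2.7,"y": 1.24,"z": 0,"rx": 0,"ry": 0,"rz": -0.0357},
    {"x": 2.7,"y": 1.24,"z": 0,"rx": 0,"ry": 0,"rz": -0.0357},
    {"x": 2.7,"y": 1.24,"z": 0,"rx": 0,"ry": 0,"rz": -0.0357},
    {"x": 2.7,"y": 1.24,"z": 0,"rx": 0,"ry": 0,"rz": -0.0357},
    {"x": 2.7,"y": 1.24,"z": 0,"rx": 0,"ry": 0,"rz": -0.0357},
    {"x": 2.7,"y": 1.24,"z": 0,"rx": 0,"ry": 0,"rz": -0.0357},
    {"x": 2.7,"y": 1.24,"z": 0,"rx": 0,"ry": 0,"rz": -0.0357},
    {"x": 2.7,"y": 1.24,"z": 0,"rx": 0,"ry": 0,"rz": -0.0357},
  ],
)

```text
time_s: 9.35
ee_pos: [562.4, -137.4, 29.0]
ee_rot: [180.0, -0.0, 22.6]
force: [-0.8, -1.4, -0.2]
gripper_width: 0.7
gripper_force: 0.8
```

move_arm(
  plan=[
    {"x": 2.7,"y": 1.24,"z": 0,"rx": 0,"ry": 0,"rz": -0.0357},
    {"x": 2.7,"y": 1.24,"z": 0,"rx": 0,"ry": 0,"rz": -0.0357},
    {"x": 2.7,"y": 1.24,"z": 0,"rx": 0,"ry": 0,"rz": -0.0357},
    {"x": 2.7,"y": 1.24,"z": 0,"rx": 0,"ry": 0,"rz": -0.0357},
    {"x": 2.7,"y": 1.24,"z": 0,"rx": 0,"ry": 0,"rz": -0.0357},
    {"x": 2.7,"y": 1.24,"z": 0,"rx": 0,"ry": 0,"rz": -0.0357},
    {"x": 2.7,"y": 1.24,"z": 0,"rx": 0,"ry": 0,"rz": -0.0357},
    {"x": 2.7,"y": 1.24,"z": 0,"rx": 0,"ry": 0,"rz": -0.0357},
    {"x": 2.7,"y": 1.24,"z": 0,"rx": 0,"ry": 0,"rz": -0.0357},
    {"x": 2.7,"y": 1.24,"z": 0,"rx": 0,"ry": 0,"rz": -0.0357},
  ],
)

```text
time_s: 10.35
ee_pos: [592.0, -133.9, 29.0]
ee_rot: [179.9, -0.0, 43.1]
force: [-0.8, -1.6, -0.4]
gripper_width: 0.5
gripper_force: 0.8
```

Run:
```python
from fit import *
p=[568.7,-53.9,-.103]; s=state(); print(bedxy(np.array([s["ee_pos"]]),p),s["ee_rot"][2]+5.9,s["force"])
f=grab_frame("wrist"); cv2.imwrite("pics/wrist3.png",f["img"][:,:,::-1]); p=fit(f,p)
```

```text
[[ 31.4 -77.1]] 48.96542701664906 [-0.8 -1.6 -0.4]
bed [569.1 -53.8] -5.667244866157715 233.39474323221992 17168
blue 2887 318.7900935226879 195.39279528922756 [ 617.6 -109.4   46.3] bed med [ 54.5 -50.9] [ 32.9 -72.9] [ 74.  -30.6]
copper 1941 319.3693972179289 188.4688304997424 [ 622.1 -106.7   48.4] bed med [ 57.9 -47.4] [ 46.6 -58.7] [70.3 52.2]
```

View pics/wrist3.png

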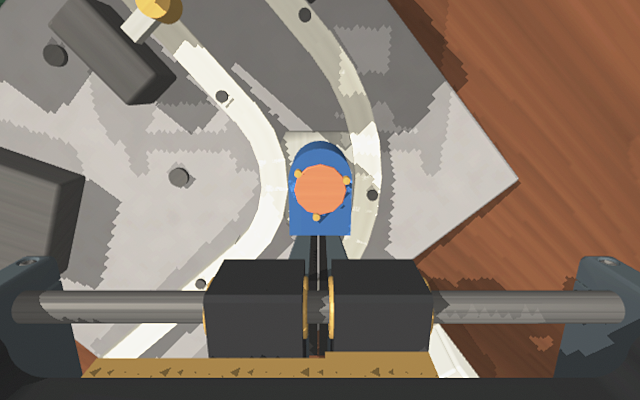

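The carrier is at mid-bend and still square on the finger at (320,190), at about 2 N. I continue.

move_arm(
  plan=[
    {"x": 2.7,"y": 1.24,"z": 0,"rx": 0,"ry": 0,"rz": -0.0357},
    {"x": 2.7,"y": 1.24,"z": 0,"rx": 0,"ry": 0,"rz": -0.0357},
    {"x": 2.7,"y": 1.24,"z": 0,"rx": 0,"ry": 0,"rz": -0.0357},
    {"x": 2.7,"y": 1.24,"z": 0,"rx": 0,"ry": 0,"rz": -0.0357},
    {"x": 2.7,"y": 1.24,"z": 0,"rx": 0,"ry": 0,"rz": -0.0357},
    {"x": 2.7,"y": 1.24,"z": 0,"rx": 0,"ry": 0,"rz": -0.0357},
    {"x": 2.7,"y": 1.24,"z": 0,"rx": 0,"ry": 0,"rz": -0.0357},
    {"x": 2.7,"y": 1.24,"z": 0,"rx": 0,"ry": 0,"rz": -0.0357},
    {"x": 2.7,"y": 1.24,"z": 0,"rx": 0,"ry": 0,"rz": -0.0357},
    {"x": 2.7,"y": 1.24,"z": 0,"rx": 0,"ry": 0,"rz": -0.0357},
  ],
)

```text
time_s: 11.4
ee_pos: [618.3, -120.2, 29.1]
ee_rot: [179.9, 0.0, 63.5]
force: [-1.6, -1.7, -0.9]
gripper_width: 0.7
gripper_force: 0.8
```

move_arm(
  plan=[
    {"x": 2.7,"y": 1.24,"z": 0,"rx": 0,"ry": 0,"rz": -0.0357},
    {"x": 2.7,"y": 1.24,"z": 0,"rx": 0,"ry": 0,"rz": -0.0357},
    {"x": 2.7,"y": 1.24,"z": 0,"rx": 0,"ry": 0,"rz": -0.0357},
    {"x": 2.7,"y": 1.24,"z": 0,"rx": 0,"ry": 0,"rz": -0.0357},
    {"x": 2.7,"y": 1.24,"z": 0,"rx": 0,"ry": 0,"rz": -0.0357},
    {"x": 2.7,"y": 1.24,"z": 0,"rx": 0,"ry": 0,"rz": -0.0357},
    {"x": 2.7,"y": 1.24,"z": 0,"rx": 0,"ry": 0,"rz": -0.0357},
    {"x": 2.7,"y": 1.24,"z": 0,"rx": 0,"ry": 0,"rz": -0.0357},
    {"x": 2.7,"y": 1.24,"z": 0,"rx": 0,"ry": 0,"rz": -0.0357},
    {"x": 2.7,"y": 1.24,"z": 0,"rx": 0,"ry": 0,"rz": -0.0357},
  ],
)

```text
time_s: 12.4
ee_pos: [638.3, -98.3, 29.1]
ee_rot: [179.9, 0.0, 83.9]
force: [0.3, -0.9, -0.1]
gripper_width: 0.7
gripper_force: 0.8
```

Run:
```python
from fit import *
p=[568.7,-53.9,-.103]; s=state(); print(bedxy(np.array([s["ee_pos"]]),p),s["ee_rot"][2]+5.9,s["force"])
f=grab_frame("wrist"); cv2.imwrite("pics/wrist4.png",f["img"][:,:,::-1]); p=fit(f,p)
```

```text
[[ 73.8 -37. ]] 89.84309838683558 [ 0.3 -0.9 -0.1]
bed [569.2 -54. ] -6.498698679593698 1837.4376927741905 19596
red 737 456.75440976933515 121.28629579375848 [700.3 -34.4  56.2] bed med [128.1  34.4] [123.1  28. ] [134.3  39.3]
blue 2544 320.3089622641509 199.04127358490567 [643.9 -69.   46.4] bed med [75.2 -6.7] [ 60.7 -18.7] [88.5 21.7]
copper 190 300.38421052631577 181.55789473684212 [635.7 -60.1  48.2] bed med [66.9  1.5] [ -30.2 -103.6] [133.4  78.1]
```

View pics/wrist4.png

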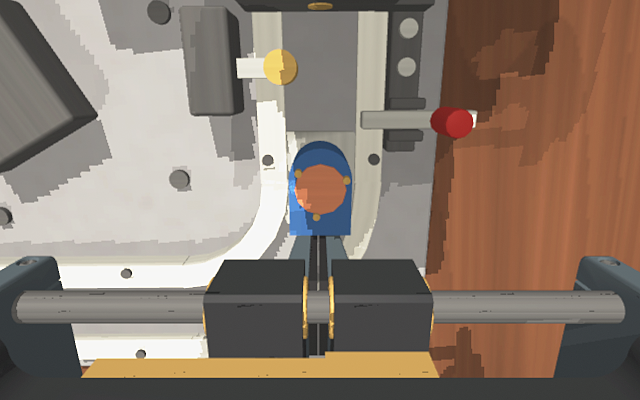

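The carrier is now in the last straight at bed (75,0). The bolt tip at (362,120) is clear of the finger path. The knob is at bed y≈33.5, which predicts home at y≈59.5. I push on, gently.

move_arm(
  plan=[
    {"x": 2.5,"y": 0.5,"z": 0,"rx": 0,"ry": 0,"rz": 0},
    {"x": 2.5,"y": 0.5,"z": 0,"rx": 0,"ry": 0,"rz": 0},
    {"x": 2.5,"y": 0,"z": 0,"rx": 0,"ry": 0,"rz": 0},
    {"x": 2.5,"y": 0,"z": 0,"rx": 0,"ry": 0,"rz": 0},
    {"x": 2.5,"y": 0,"z": 0,"rx": 0,"ry": 0,"rz": 0},
    {"x": 2.5,"y": 0,"z": 0,"rx": 0,"ry": 0,"rz": 0},
    {"x": 2.5,"y": 0,"z": 0,"rx": 0,"ry": 0,"rz": 0},
    {"x": 2.5,"y": 0,"z": 0,"rx": 0,"ry": 0,"rz": 0},
    {"x": 2.5,"y": 0,"z": 0,"rx": 0,"ry": 0,"rz": 0},
    {"x": 2.5,"y": 0,"z": 0,"rx": 0,"ry": 0,"rz": 0},
  ],
)

```text
time_s: 13.45
ee_pos: [641.1, -72.9, 29.0]
ee_rot: [180.0, -0.0, 83.9]
force: [-0.3, -2.5, 1.4]
gripper_width: 0.5
gripper_force: 1.2
```

move_arm(
  plan=[
    {"x": 1.5,"y": 0,"z": 0,"rx": 0,"ry": 0,"rz": 0},
    {"x": 1.5,"y": 0,"z": 0,"rx": 0,"ry": 0,"rz": 0},
    {"x": 1.5,"y": 0,"z": 0,"rx": 0,"ry": 0,"rz": 0},
    {"x": 1.5,"y": 0,"z": 0,"rx": 0,"ry": 0,"rz": 0},
    {"x": 1.5,"y": 0,"z": 0,"rx": 0,"ry": 0,"rz": 0},
    {"x": 1.5,"y": 0,"z": 0,"rx": 0,"ry": 0,"rz": 0},
    {"x": 1.5,"y": 0,"z": 0,"rx": 0,"ry": 0,"rz": 0},
    {"x": 1.5,"y": 0,"z": 0,"rx": 0,"ry": 0,"rz": 0},
  ],
)

```text
time_s: 14.25
ee_pos: [643.0, -61.8, 29.0]
ee_rot: [179.9, 0.1, 83.9]
force: [1.6, -5.2, 0.1]
gripper_width: 0.7
gripper_force: 2.6
```

move_arm(
  plan=[
    {"x": 1,"y": 0,"z": 0,"rx": 0,"ry": 0,"rz": 0},
    {"x": 1,"y": 0,"z": 0,"rx": 0,"ry": 0,"rz": 0},
    {"x": 1,"y": 0,"z": 0,"rx": 0,"ry": 0,"rz": 0},
    {"x": 1,"y": 0,"z": 0,"rx": 0,"ry": 0,"rz": 0},
    {"x": 1,"y": 0,"z": 0,"rx": 0,"ry": 0,"rz": 0},
    {"x": 1,"y": 0,"z": 0,"rx": 0,"ry": 0,"rz": 0},
    {"x": 1,"y": 0,"z": 0,"rx": 0,"ry": 0,"rz": 0},
    {"x": 1,"y": 0,"z": 0,"rx": 0,"ry": 0,"rz": 0},
  ],
)

```text
time_s: 15.05
ee_pos: [644.1, -54.0, 29.0]
ee_rot: [179.9, 0.1, 83.9]
force: [1.2, -5.7, -0.3]
gripper_width: 0.2
gripper_force: 2.5
```

move_arm(
  plan=[
    {"x": 1,"y": 0,"z": 0,"rx": 0,"ry": 0,"rz": 0},
    {"x": 1,"y": 0,"z": 0,"rx": 0,"ry": 0,"rz": 0},
    {"x": 1,"y": 0,"z": 0,"rx": 0,"ry": 0,"rz": 0},
    {"x": 1,"y": 0,"z": 0,"rx": 0,"ry": 0,"rz": 0},
    {"x": 1,"y": 0,"z": 0,"rx": 0,"ry": 0,"rz": 0},
    {"x": 1,"y": 0,"z": 0,"rx": 0,"ry": 0,"rz": 0},
    {"x": 1,"y": 0,"z": 0,"rx": 0,"ry": 0,"rz": 0},
  ],
)

```text
time_s: 15.75
ee_pos: [644.9, -46.8, 29.0]
ee_rot: [179.9, 0.0, 83.9]
force: [2.3, -4.5, 0.1]
gripper_width: 0.4
gripper_force: 2.2
```

Run:
```python
from fit import *
p=[568.9,-53.9,-.104]; s=state(); print(bedxy(np.array([s["ee_pos"]]),p),s["force"])
f=grab_frame("wrist"); cv2.imwrite("pics/wrist5.png",f["img"][:,:,::-1]); fit(f,p)
```

```text
[[74.9 14.9]] [ 2.3 -4.5  0.1]
bed [569.9 -53.2] -5.956880885298236 1615.6626792223926 9140
red 912 436.67543859649123 237.14144736842104 [699.3 -32.7  55. ] bed med [126.6  33.7] [122.2  26.4] [133.8  37.7]
blue 2749 321.43979628955987 198.33212077118952 [650.8 -16.9  46.3] bed med [76.  44.5] [61.8 31.8] [89.7 72.1]
copper 1977 321.52301466868994 188.95397066262012 [651.   -6.6  48.4] bed med [76.  54.8] [50.1 41.1] [88.5 65.5]
```

View pics/wrist5.png

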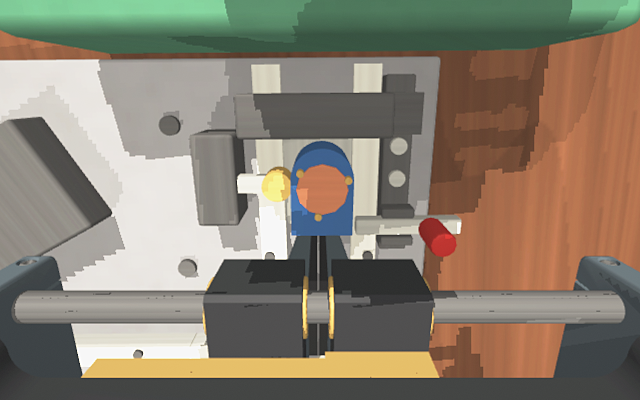

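The nose at (320,142) is a few millimetres short of the bridge (front at row 138). I feel for the stop in fine steps.

move_arm(
  plan=[
    {"x": 0.6,"y": 0,"z": 0,"rx": 0,"ry": 0,"rz": 0},
    {"x": 0.6,"y": 0,"z": 0,"rx": 0,"ry": 0,"rz": 0},
    {"x": 0.6,"y": 0,"z": 0,"rx": 0,"ry": 0,"rz": 0},
    {"x": 0.6,"y": 0,"z": 0,"rx": 0,"ry": 0,"rz": 0},
    {"x": 0.6,"y": 0,"z": 0,"rx": 0,"ry": 0,"rz": 0},
  ],
)

```text
time_s: 16.3
ee_pos: [645.0, -43.7, 29.0]
ee_rot: [179.9, 0.0, 83.9]
force: [1.6, -5.2, -0.2]
gripper_width: 0.5
gripper_force: 2.2
```

move_arm(
  plan=[
    {"x": 0.5,"y": 0,"z": 0,"rx": 0,"ry": 0,"rz": 0},
    {"x": 0.5,"y": 0,"z": 0,"rx": 0,"ry": 0,"rz": 0},
    {"x": 0.5,"y": 0,"z": 0,"rx": 0,"ry": 0,"rz": 0},
  ],
)

```text
time_s: 16.6
ee_pos: [645.2, -42.2, 29.0]
ee_rot: [179.9, 0.0, 83.9]
force: [3.1, -4.5, -0.7]
gripper_width: 0.7
gripper_force: 2.2
```

move_arm(
  plan=[
    {"x": 0.5,"y": 0,"z": 0,"rx": 0,"ry": 0,"rz": 0},
    {"x": 0.5,"y": 0,"z": 0,"rx": 0,"ry": 0,"rz": 0},
  ],
)

```text
time_s: 16.8
ee_pos: [645.3, -41.9, 29.1]
ee_rot: [179.9, 0.1, 83.9]
force: [1.6, -8.5, 0.3]
gripper_width: 0.6
gripper_force: 3.7
```

move_arm(
  plan=[
    {"x": 0.3,"y": 0,"z": 0,"rx": 0,"ry": 0,"rz": 0},
    {"x": 0,"y": 0,"z": 0,"rx": 0,"ry": 0,"rz": 0},
  ],
)

```text
time_s: 17.0
ee_pos: [645.2, -41.9, 29.0]
ee_rot: [179.9, 0.1, 83.9]
force: [2.0, -7.3, -0.3]
gripper_width: 0.6
gripper_force: 3.6
```

move_arm(
  plan=[
    {"x": 0.3,"y": 0,"z": 0,"rx": 0,"ry": 0,"rz": 0},
    {"x": 0,"y": 0,"z": 0,"rx": 0,"ry": 0,"rz": 0},
  ],
)

```text
time_s: 17.2
ee_pos: [645.2, -41.9, 29.1]
ee_rot: [179.9, 0.1, 83.9]
force: [1.3, -8.6, 0.0]
gripper_width: 0.4
gripper_force: 4.0
```

move_arm(
  plan=[
    {"x": 0.5,"y": 0,"z": 0,"rx": 0,"ry": 0,"rz": 0},
    {"x": 0.5,"y": 0,"z": 0,"rx": 0,"ry": 0,"rz": 0},
    {"x": 0,"y": 0,"z": 0,"rx": 0,"ry": 0,"rz": 0},
  ],
)

```text
time_s: 17.5
ee_pos: [645.3, -41.8, 29.1]
ee_rot: [179.9, 0.2, 84.0]
force: [1.8, -10.5, 0.7]
gripper_width: 0.3
gripper_force: 5.3
```

move_arm(
  plan=[
    {"x": 0.5,"y": 0,"z": 0,"rx": 0,"ry": 0,"rz": 0},
    {"x": 0.5,"y": 0,"z": 0,"rx": 0,"ry": 0,"rz": 0},
    {"x": 0,"y": 0,"z": 0,"rx": 0,"ry": 0,"rz": 0},
  ],
)

```text
time_s: 17.8
ee_pos: [645.2, -41.8, 29.1]
ee_rot: [179.9, 0.3, 84.0]
force: [1.5, -13.7, -0.0]
gripper_width: 0.4
gripper_force: 6.7
```

Run:
```python
from fit import *
p=[568.9,-53.9,-.104]; s=state(); print(bedxy(np.array([s["ee_pos"]]),p),s["ee_pos"],s["force"])
f=grab_frame("wrist"); cv2.imwrite("pics/wrist6.png",f["img"][:,:,::-1]); fit(f,p)
```

```text
[[74.6 20. ]] [645.2 -41.8  29.1] [  1.5 -13.7  -0. ]
bed [570.1 -52.9] -5.851539126822038 1472.9251348730622 7615
red 758 434.66490765171505 244.48416886543535 [698.9 -31.5  52. ] bed med [125.9  34.4] [122.1  26. ] [133.7  36.9]
blue 2690 322.06542750929367 199.4903345724907 [651.2 -12.4  46.4] bed med [76.1 48.6] [61.8 36.4] [89.7 75.5]
copper 2016 321.06646825396825 190.26785714285714 [651.3  -1.8  48.4] bed med [75.7 59.1] [-30.5 -48.8] [131.1  69.9]
```

View pics/wrist6.png

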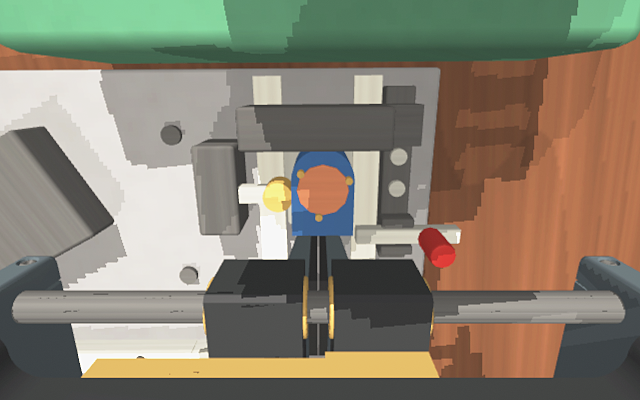

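The carrier is firmly at the stop: no advance as the force rises to 14 N, and the nose is on the bridge. I back off, lift, and go to the outer side of the red knob at (437,247).

move_arm(
  plan=[
    {"x": -5,"y": 0,"z": 0,"rx": 0,"ry": 0,"rz": 0},
    {"x": -10,"y": 0,"z": 0,"rx": 0,"ry": 0,"rz": 0},
    {"x": -10,"y": 0,"z": 0,"rx": 0,"ry": 0,"rz": 0},
    {"x": 0,"y": 0,"z": -35,"rx": 0,"ry": 0,"rz": 0},
    {"x": 0,"y": 0,"z": -40,"rx": 0,"ry": 0,"rz": 0},
    {"x": 0,"y": 30,"z": 0,"rx": 0,"ry": 0,"rz": 0},
    {"x": 10,"y": 30,"z": 0,"rx": 0,"ry": 0,"rz": 0},
    {"x": 24,"y": 26,"z": 0,"rx": 0,"ry": 0,"rz": 0},
    {"x": 0,"y": 0,"z": 0,"rx": 0,"ry": 0,"rz": 0},
  ],
)

```text
time_s: 18.75
ee_pos: [733.9, -36.0, 103.2]
ee_rot: [179.9, -0.1, 84.0]
force: [0.1, 0.2, -0.7]
gripper_width: 0.3
gripper_force: 0.0
```

Run:
```python
from fit import *
p=[568.9,-53.9,-.104]; s=state(); print(bedxy(np.array([s["ee_pos"]]),p),s["ee_pos"],s["force"],s["time_s"])
for c in ["wrist","top"]:
    f=grab_frame(c); cv2.imwrite(f"pics/{c}7.png",f["img"][:,:,::-1]); fit(f,p)
```

```text
[[162.3  34.9]] [733.9 -36.  103.2] [ 0.1  0.2 -0.7] 18.75
bed [569.4 -53.4] -6.159110666553623 777.9543408268495 6039
red 177 270.98870056497174 216.98305084745763 [703.8 -30.6  48.5] bed med [131.1  37. ] [124.4  27.9] [134.8  38. ]
blue 1236 189.0598705501618 189.16828478964402 [653.6 -12.8  46.4] bed med [78.7 49.3] [62.2 37.6] [90.4 77.8]
copper 893 186.0582306830907 182.81075027995522 [651.8  -2.3  48.4] bed med [76.4 59.7] [53.9 26.9] [131.6  70.6]
bed [568.7 -54.3] -5.575593416422458 21.555720709391363 1765
```

View pics/wrist7.png

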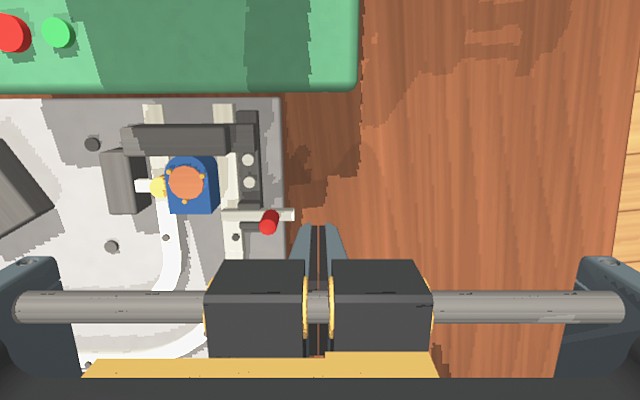

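The carrier stays put at (187,185). The finger is just outside the knob at (268,222), so I lower and push inwards.

move_arm(
  plan=[
    {"x": -1.5,"y": 0,"z": 30,"rx": 0,"ry": 0,"rz": 0},
    {"x": 0,"y": 0,"z": 25,"rx": 0,"ry": 0,"rz": 0},
    {"x": 0,"y": 0,"z": 7,"rx": 0,"ry": 0,"rz": 0},
    {"x": 0,"y": 0,"z": 0,"rx": 0,"ry": 0,"rz": 0},
    {"x": 0,"y": -4,"z": 0,"rx": 0,"ry": 0,"rz": 0},
    {"x": 0,"y": -4,"z": 0,"rx": 0,"ry": 0,"rz": 0},
    {"x": 0,"y": -4,"z": 0,"rx": 0,"ry": 0,"rz": 0},
    {"x": 0,"y": -3,"z": 0,"rx": 0,"ry": 0,"rz": 0},
    {"x": 0,"y": -3,"z": 0,"rx": 0,"ry": 0,"rz": 0},
  ],
)

```text
time_s: 19.75
ee_pos: [713.9, -37.9, 43.0]
ee_rot: [179.8, -0.0, 83.9]
force: [2.7, -0.3, 1.6]
gripper_width: 0.7
gripper_force: 0.8
```

move_arm(
  plan=[
    {"x": 0,"y": -2,"z": 0,"rx": 0,"ry": 0,"rz": 0},
    {"x": 0,"y": -2,"z": 0,"rx": 0,"ry": 0,"rz": 0},
    {"x": 0,"y": -2,"z": 0,"rx": 0,"ry": 0,"rz": 0},
    {"x": 0,"y": -2,"z": 0,"rx": 0,"ry": 0,"rz": 0},
    {"x": 0,"y": -2,"z": 0,"rx": 0,"ry": 0,"rz": 0},
  ],
)

```text
time_s: 20.25
ee_pos: [703.1, -36.8, 41.9]
ee_rot: [180.0, -0.0, 83.9]
force: [1.7, 0.7, 1.5]
gripper_width: 0.3
gripper_force: 0.8
```

Run:
```python
from fit import *
p=[568.9,-53.9,-.104]; s=state(); print(bedxy(np.array([s["ee_pos"]]),p),s["ee_pos"],s["force"],s["time_s"])
f=grab_frame("wrist"); cv2.imwrite(f"pics/w8.png",f["img"][:,:,::-1]); fit(f,p)
```

```text
[[131.7  30.9]] [703.1 -36.8  41.9] [1.7 0.7 1.5] 20.25
bed [569.6 -53.3] -6.0843810833726435 1160.1018551451114 7035
red 228 284.5043859649123 247.64473684210526 [687.6 -28.6  47.6] bed med [114.6  37. ] [110.4  34.2] [118.4  38.1]
blue 2155 207.29791183294662 213.65522041763342 [653.1 -12.7  46.4] bed med [78.1 49. ] [62.  37.4] [141.7  77.9]
copper 1579 203.10386320455984 204.69347688410386 [651.7  -1.9  48.4] bed med [76.2 59.8] [49.1 47. ] [88.3 70.6]
```

View pics/w8.png

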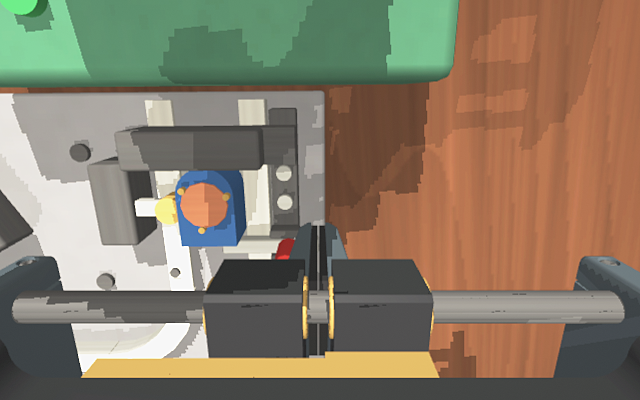

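The knob at (287,248) is moving with the finger at about 2 N. I continue to the end of travel.

move_arm(
  plan=[
    {"x": 0,"y": -2,"z": 0,"rx": 0,"ry": 0,"rz": 0},
    {"x": 0,"y": -2,"z": 0,"rx": 0,"ry": 0,"rz": 0},
    {"x": 0,"y": -2,"z": 0,"rx": 0,"ry": 0,"rz": 0},
    {"x": 0,"y": -2,"z": 0,"rx": 0,"ry": 0,"rz": 0},
    {"x": 0,"y": -2,"z": 0,"rx": 0,"ry": 0,"rz": 0},
  ],
)

```text
time_s: 20.8
ee_pos: [693.1, -35.8, 41.9]
ee_rot: [-180.0, -0.0, 83.9]
force: [2.1, 0.4, -0.3]
gripper_width: 0.3
gripper_force: 0.8
```

move_arm(
  plan=[
    {"x": 0,"y": -1,"z": 0,"rx": 0,"ry": 0,"rz": 0},
    {"x": 0,"y": -1,"z": 0,"rx": 0,"ry": 0,"rz": 0},
    {"x": 0,"y": -1,"z": 0,"rx": 0,"ry": 0,"rz": 0},
  ],
)

```text
time_s: 21.1
ee_pos: [690.2, -35.5, 41.9]
ee_rot: [-180.0, 0.0, 83.9]
force: [0.9, 0.7, 0.7]
gripper_width: 0.6
gripper_force: 0.8
```

move_arm(
  plan=[
    {"x": 0,"y": -1,"z": 0,"rx": 0,"ry": 0,"rz": 0},
    {"x": 0,"y": -1,"z": 0,"rx": 0,"ry": 0,"rz": 0},
    {"x": 0,"y": 0,"z": 0,"rx": 0,"ry": 0,"rz": 0},
  ],
)

```text
time_s: 21.4
ee_pos: [688.1, -35.3, 41.9]
ee_rot: [-180.0, -0.0, 83.9]
force: [0.6, 0.2, 0.5]
gripper_width: 0.4
gripper_force: 0.6
```

move_arm(
  plan=[
    {"x": 0,"y": -1,"z": 0,"rx": 0,"ry": 0,"rz": 0},
    {"x": 0,"y": -1,"z": 0,"rx": 0,"ry": 0,"rz": 0},
    {"x": 0,"y": 0,"z": 0,"rx": 0,"ry": 0,"rz": 0},
  ],
)

```text
time_s: 21.7
ee_pos: [686.1, -35.1, 41.9]
ee_rot: [-180.0, -0.0, 83.9]
force: [0.7, -0.4, 0.4]
gripper_width: 0.4
gripper_force: 0.6
```

move_arm(
  plan=[
    {"x": 0,"y": -1,"z": 0,"rx": 0,"ry": 0,"rz": 0},
    {"x": 0,"y": -1,"z": 0,"rx": 0,"ry": 0,"rz": 0},
    {"x": 0,"y": 0,"z": 0,"rx": 0,"ry": 0,"rz": 0},
  ],
)

```text
time_s: 22.0
ee_pos: [684.2, -34.8, 41.9]
ee_rot: [180.0, -0.0, 83.9]
force: [0.9, -1.0, 0.3]
gripper_width: 0.5
gripper_force: 0.7
```

move_arm(
  plan=[
    {"x": 0,"y": -1,"z": 0,"rx": 0,"ry": 0,"rz": 0},
    {"x": 0,"y": -1,"z": 0,"rx": 0,"ry": 0,"rz": 0},
    {"x": 0,"y": 0,"z": 0,"rx": 0,"ry": 0,"rz": 0},
  ],
)

```text
time_s: 22.3
ee_pos: [683.9, -34.8, 42.1]
ee_rot: [179.8, -0.0, 83.9]
force: [5.4, -0.9, -2.2]
gripper_width: 0.2
gripper_force: 2.7
```

Run:
```python
from fit import *
p=[568.9,-53.9,-.104]; s=state(); print(bedxy(np.array([s["ee_pos"]]),p),s["ee_pos"],s["force"],s["time_s"])
f=grab_frame("wrist"); fit(f,p)
f=grab_frame("side"); fit(f,p)
```

```text
[[112.4  30.9]] [683.9 -34.8  42.1] [ 5.4 -0.9 -2.2] 22.3
bed [569.4 -53.3] -6.3222450896178355 1103.160527870265 6455
red 217 284.9032258064516 247.5852534562212 [668.5 -26.8  47. ] bed med [95.5 37.3] [91.8 35.2] [99.1 38.4]
blue 2179 246.04681046351538 213.37494263423588 [652.4 -12.3  46.4] bed med [77.5 49.6] [62.1 37.4] [90.4 76.5]
copper 1594 243.32936010037642 204.60163111668757 [651.8  -1.8  48.4] bed med [76.3 60.3] [-30.4 -52.7] [88.4 70.8]
bed [567.7 -53.7] -5.6557080855295165 212.32862127588226 2114
red 1 335.0 172.0 [666.2 -38.3  57.2] bed med [96.5 25. ] [96.5 25. ] [96.5 25. ]
blue 129 321.0387596899225 174.7751937984496 [647.1 -21.9  45.4] bed med [76.  39.6] [31.2 35.6] [101.7 118.8]
copper 26 315.0 173.23076923076923 [639.9  -9.5  44.2] bed med [67.4 50.3] [51.8 47.2] [85.9 59. ]
```

The bolt hit its end: force rose to 5.4 N with no further travel, and the knob is at x≈96. I retreat and check.

move_arm(
  plan=[
    {"x": 0,"y": -1,"z": 0,"rx": 0,"ry": 0,"rz": 0},
    {"x": 0,"y": 5,"z": 0,"rx": 0,"ry": 0,"rz": 0},
    {"x": 0,"y": 20,"z": 0,"rx": 0,"ry": 0,"rz": 0},
    {"x": 0,"y": 15,"z": -30,"rx": 0,"ry": 0,"rz": 0},
    {"x": -10,"y": 0,"z": -45,"rx": 0,"ry": 0,"rz": 0},
    {"x": -30,"y": 0,"z": -30,"rx": 0,"ry": 0,"rz": 0},
    {"x": -30,"y": 0,"z": 0,"rx": 0,"ry": 0,"rz": 0},
    {"x": 0,"y": 0,"z": 0,"rx": 0,"ry": 0,"rz": 0},
  ],
)

```text
time_s: 23.2
ee_pos: [712.7, -111.7, 148.1]
ee_rot: [-180.0, 0.1, 83.7]
force: [0.7, 0.1, -0.2]
gripper_width: 0.4
gripper_force: 0.0
```

Run:
```python
from fit import *
p=[568.9,-53.9,-.104]; s=state(); print(s["ee_pos"],s["force"],s["time_s"])
f=grab_frame("wrist"); fit(f,p); cv2.imwrite("pics/w9.png",f["img"][:,:,::-1])
```

```text
[ 712.7 -111.7  148.1] [ 0.7  0.1 -0.2] 23.2
bed [569.4 -54.2] -6.026790349886508 844.044816708794 11399
red 102 244.22549019607843 100.75490196078431 [669.8 -32.1  56.3] bed med [97.  32.6] [91.9 27.1] [101.9  38. ]
blue 1156 216.78287197231833 68.7076124567474 [652.5 -13.3  46.4] bed med [77.7 49.1] [62.5 38.1] [90.4 78.1]
copper 849 213.92579505300353 60.870435806831566 [651.4  -2.5  48.5] bed med [76.2 59.7] [57.2 27.2] [95.5 70.9]
```

View pics/w9.png

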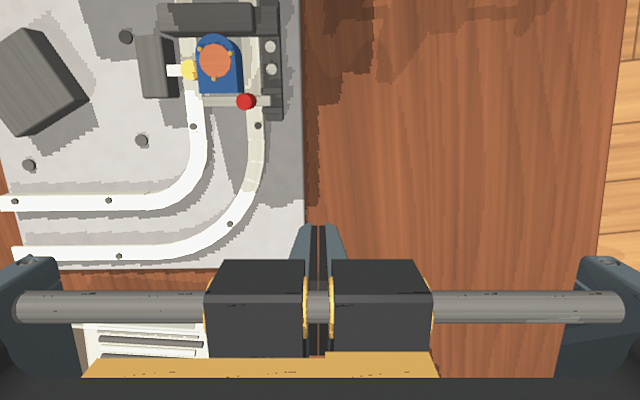

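The bolt is fully across behind the carrier: knob at (245,101), bed x = 97.0, i.e. value 0.036. The arm touches nothing.

```bash
python3 -c "
from workcell import *
print(job_done())"
```

```text
the job is handed in; nothing more can be done
None
```

The carrier is home against the stop with the bolt fully across behind it (about 36 mm), and I handed the job in at about 23 s. The highest push force I read was about 14 N. The hand-in gave no verdict.

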